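# Rack the case-press dies in order of size

## Robot

A 6-joint arm with a two-finger parallel gripper is mounted at the origin on the work surface. World frame = base frame: x ahead of the robot, y to its left, z up, the work surface at z = 0. Lengths are in m, angles in rad, forces in N, time in s.
With the tool pointing down it reaches from about 0.275 to 0.85 m from the base axis. Payload 19 kg.
Tool frame: the origin (TCP) lies at the very end of the fingers, on their centre line; the grasp point (between the pads) lies 19 mm behind it (tcp_to_grasp is the distance from the TCP to the grasp point, in m); z points along the fingers, y is the line along which they close (so a half turn about z gives the same grasp; the last joint's range is limited). The gripper opens to 85 mm and grips with 20 to 120 N. Pads are 22 mm wide; open, the fingers measure 114 mm over their backs; the gripper's body (76 mm by 85 mm) begins 54 mm behind the grasp point. The pads swing forward as they close: fully open they stand 13 mm farther back than shut.
Start: joints at [-1.452, 0.15, 1.437, -0, 1.554, -0.134], TCP at [0.144, -0.557, 0.231] pointing down, gripper open.
Joint ranges: [-2.8, 2.8], [-0.68, 2.1], [0.12, 2.68], [-1.39, 4.53], [0.16, 2.79], [-2.81, 2.81]. Speed limits (rad/s): [1.89, 1.89, 2.22, 3.01, 3.01, 3.01].

## Interface

Orientations are given as a rotation vector (axis times angle).
In Python, from rig import read_state, camera, job_done, tcp_to_grasp gives the robot as it stands. The module is installed in compiled form; this text tells all that it offers.
- The arm moves only by the shell command python3 -m crank FILE [OPENING] [FORCE], which reads ROWS from the file FILE. ROWS is a JSON list of rows, 1 to 5 of them, each an object with the fields tx, ty, tz (the shift in m), ax, ay, az (a rotation vector in rad); a field left out counts as zero; each row is the pose to reach, as a shift and turn from the pose commanded when the command began, along the tool's axes at that moment; what a row does not reach only later rows make up. A row lasts 1/12 s, in which the tool goes at most 0.0417 m and 0.125 rad, less where a joint would pass 70% of its speed; a pose out of reach is approached as far as the arm can. OPENING is the opening from 0.0 (shut) to 1.0 (fully open), set as the command begins (- or left out keeps the last). The fingers move at their own pace and stop on an object; FORCE is the grip in N (left out, the last holds). Time passes only in rows, so rows that do not move let the fingers close. It prints the time, the measured TCP pose, the force, the opening and the grip force at its end. Input that does not fit is refused with a message, and nothing moves.
- read_state(): the state, without advancing time (a new reading comes with each control period).
- camera(name): name is "side" or "top" or "wrist"; returns a dict with "image" (480x640x3 uint8, red, green, blue), "vfov" (degrees; the focal length in pixels is half the picture's height over the tangent of half this angle, whatever the lens; pixels are square), "cx", "cy" (the principal point, pixels), "extrinsics" (4x4, takes a point from camera to world coordinates). Camera axes: x right, y down, z forward; pixel columns grow to the right and rows downward; lengths in m; the calibration is good to about 2 mm. A picture is of the moment at which its call begins. There is no depth.
- job_done(): hands the job in; it is judged then, once.
The state is a dict: "t": time; "joint_pos": joint angles; "qvel": joint speeds; "effort": joint torques, N m; "tcp_pos": TCP position; "ee_rot": TCP orientation; "ft_force": force on the tool from outside, world axes, zero at the start; "moment": the same for the moment, N m; "finger_gap": opening from 0.0 (shut) to 1.0 (fully open); "gripper_force": force on a finger pad.
Only numpy, scipy, OpenCV 4.12 (cv2) and the standard library are available. Lean on these libraries where they do the work, as an engineer would, in place of code of your own. Each camera call takes 0.05 s, during which the arm holds its last target. There are 200 camera calls.

## Task

Put the watchmaker's four stemmed aluminium pressing dies away on the wooden rack, one standing upright in the middle of each cork pad, in order of disc diameter: the smallest on the pad next to the tall brass post, the largest at the far end. Do not knock any die over, and leave them all released and standing still.

Things in the scene. Friction and masses are not known exactly. Their poses are not given: they have to be found in the camera images.
- die_24: the smallest pressing die: a bare aluminium disc 24 mm across and 14 mm thick, standing flat, with a grey upright stem in its centre, 16 mm across, from 14 to 52 mm above the underside (same stem on all four dies; grip it there). Loose, 25 to 140 g. Origin: centre of the underside; z up along the stem.
- die_34: the second smallest pressing die: a bare aluminium disc 34 mm across and 14 mm thick, standing flat, with a grey upright stem in its centre, 16 mm across, from 14 to 52 mm above the underside (same stem on all four dies; grip it there). Loose, 25 to 140 g. Origin: centre of the underside; z up along the stem.
- die_44: the second largest pressing die: a bare aluminium disc 44 mm across and 14 mm thick, standing flat, with a grey upright stem in its centre, 16 mm across, from 14 to 52 mm above the underside (same stem on all four dies; grip it there). Loose, 25 to 140 g. Origin: centre of the underside; z up along the stem.
- die_54: the largest pressing die: a bare aluminium disc 54 mm across and 14 mm thick, standing flat, with a grey upright stem in its centre, 16 mm across, from 14 to 52 mm above the underside (same stem on all four dies; grip it there). Loose, 25 to 140 g. Origin: centre of the underside; z up along the stem.
- pad_a: round cork pad 56 mm across and 3 mm thick, fixed on the dark wooden rack (380 x 70 x 15 mm); first (the +y end of the rack) in the straight row of four, 70 mm from pad to pad; the rack is turned by at most 0.25 rad about the vertical. Origin: centre of the pad's underside, 15 mm above the table, so its top is 3 mm above the origin; y runs along the row from pad_d towards pad_a, z up.
- pad_b: round cork pad 56 mm across and 3 mm thick, fixed on the dark wooden rack (380 x 70 x 15 mm); second from the +y end in the straight row of four, 70 mm from pad to pad; the rack is turned by at most 0.25 rad about the vertical. Origin: centre of the pad's underside, 15 mm above the table, so its top is 3 mm above the origin; y runs along the row from pad_d towards pad_a, z up.
- pad_c: round cork pad 56 mm across and 3 mm thick, fixed on the dark wooden rack (380 x 70 x 15 mm); third from the +y end in the straight row of four, 70 mm from pad to pad; the rack is turned by at most 0.25 rad about the vertical. Origin: centre of the pad's underside, 15 mm above the table, so its top is 3 mm above the origin; y runs along the row from pad_d towards pad_a, z up.
- pad_d: round cork pad 56 mm across and 3 mm thick, fixed on the dark wooden rack (380 x 70 x 15 mm); last (the -y end of the rack) in the straight row of four, 70 mm from pad to pad; the rack is turned by at most 0.25 rad about the vertical. Origin: centre of the pad's underside, 15 mm above the table, so its top is 3 mm above the origin; y runs along the row from pad_d towards pad_a, z up.
- post: upright brass post with a mushroom head (18 mm across, 32 mm tall), fixed on one end of the rack, on the line of the pads, 67 mm beyond the centre of the nearest pad; it marks the end of the rack where the smallest die belongs. The other end carries only a low wooden bar, 8 mm high. Which end has the post differs from start to start. Origin: centre of its underside, on the rack's top.
Things that resemble listed ones, but are neither listed nor needed, are in the scene too. Leave any pink look-alike of the die_54 alone. What is shaped like the die_34 but blue is not meant.

How it is judged:
At the end, for the whole second after the job is handed in: The four dies stand upright (within about 7 degrees), each resting on its own pad with its centre within 12 mm of the pad's centre, in order of diameter from the smallest (24 mm) on the pad next to the post to the largest (54 mm) on the pad farthest from it; all released and at rest (((y of post in the frame of pad_a above 0 m and horizontal distance between die_24 and pad_a below 0.012 m and z of die_24 in the frame of pad_a between 0 and 0.007 m and horizontal distance between die_34 and pad_b below 0.012 m and z of die_34 in the frame of pad_b between 0 and 0.007 m and horizontal distance between die_44 and pad_c below 0.012 m and z of die_44 in the frame of pad_c between 0 and 0.007 m and horizontal distance between die_54 and pad_d below 0.012 m and z of die_54 in the frame of pad_d between 0 and 0.007 m) or (y of post in the frame of pad_a below 0 m and horizontal distance between die_24 and pad_d below 0.012 m and z of die_24 in the frame of pad_d between 0 and 0.007 m and horizontal distance between die_34 and pad_c below 0.012 m and z of die_34 in the frame of pad_c between 0 and 0.007 m and horizontal distance between die_44 and pad_b below 0.012 m and z of die_44 in the frame of pad_b between 0 and 0.007 m and horizontal distance between die_54 and pad_a below 0.012 m and z of die_54 in the frame of pad_a between 0 and 0.007 m)) and angle between each of die_24, die_34, die_44, die_54's own z axis and vertical below 0.12 rad and linear speed of each of die_24, die_34, die_44, die_54 below 0.02 m/s and angular speed of each of die_24, die_34, die_44, die_54 below 0.2 rad/s and contact force between each of die_24, die_34, die_44, die_54 and the fingers below 0.05 N); the robot touches nothing.
It fails at once if a die is knocked over (angle between any of die_24, die_34, die_44, die_54's own z axis and vertical above 0.8 rad).
It also fails if it takes over 83 s, if anything falls off the work surface, if the arm or the gripper's body presses on something with over 40 N, if the wrist force passes 120 N, or if a joint passes its speed limit or range.

## Working session

There is one attempt and no reset: what is moved stays moved. The work goes in short steps, Python scripts to look and compute and a shell command to move; the robot and the scene stay as the last step left them, time stands still between calls to the robot, and variables do not carry over. Pictures are saved under pics/ and viewed, at most 14 in all, crops included, and the job is handed in when it is done.

```bash
mkdir -p pics
python3 - <<'E'
from rig import *
import cv2,numpy as np
s=read_state();print(s['t'],s['tcp_pos'],s['ee_rot'],tcp_to_grasp)
for n in("top","side"):
    c=camera(n);print(n,c['vfov'],c['cx'],c['cy'],np.round(c['extrinsics'],3).tolist())
    cv2.imwrite(f'pics/{n}0.png',c['image'][:,:,::-1]);np.save(f'{n}.npy',c,allow_pickle=True)
E
```

```text
0.0 [ 0.14376252 -0.55647855  0.23068105] [-3.11530932e+00 -3.95912249e-01  4.87011366e-06] 0.0187
top 42.12006357375527 327.0287888894969 237.80742327823307 [[0.005, -0.992, 0.124, 0.417], [-1.0, -0.006, -0.013, -0.003], [0.014, -0.124, -0.992, 0.997], [0.0, 0.0, 0.0, 1.0]]
side 57.036022963311865 311.26978316194663 242.2875643276969 [[0.997, -0.06, 0.046, 0.519], [-0.073, -0.641, 0.764, -0.504], [-0.016, -0.765, -0.644, 0.482], [0.0, 0.0, 0.0, 1.0]]
```

View pics/top0.png

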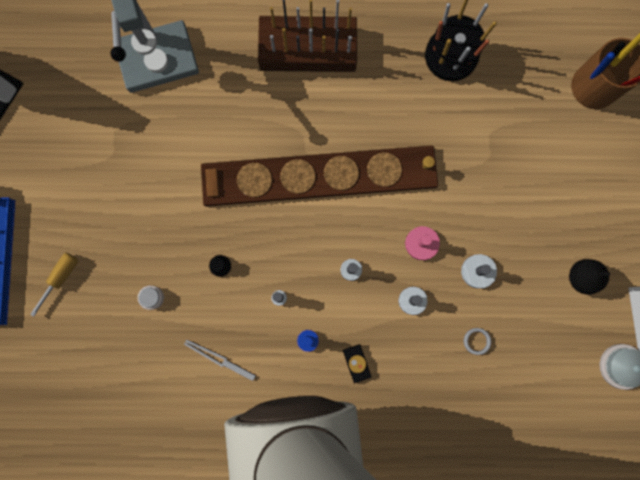

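View pics/side0.png

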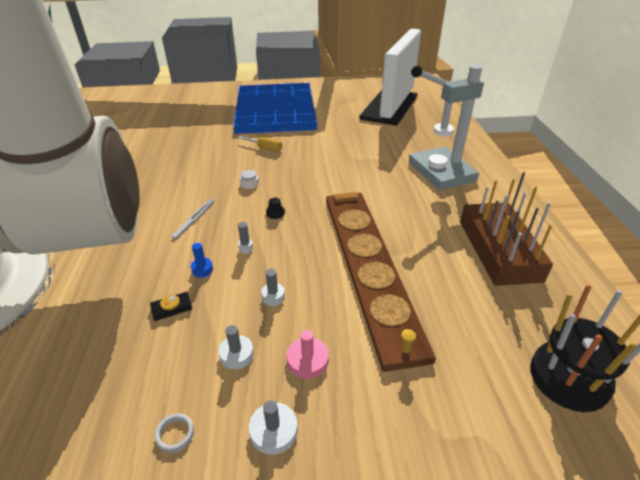

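The top view has +x up and +y to the left. The post is at (428,162), the −y end, so die_24 goes to pad_d (384,169), die_34 to pad_c (341,173), die_44 to pad_b (297,176) and die_54 to pad_a (254,180).

The candidates are bare aluminium pieces with a grey stem: (279,298), (352,270), (413,300) and (480,271), growing in size in that order. The pink one (422,243), the blue one (308,342), the ring (478,342), the white cap (150,297) and the black pieces don't fit.

```bash
cat > h.py <<'E'
import numpy as np,cv2
def K(c):
    f=240/np.tan(np.radians(c['vfov']/2)); return f,c['cx'],c['cy']
def ray(c,u,v,z):
    f,cx,cy=K(c);E=np.array(c['extrinsics']);d=E[:3,:3]@[(u-cx)/f,(v-cy)/f,1];o=E[:3,3]
    return o+d*(z-o[2])/d[2]
def proj(c,p):
    f,cx,cy=K(c);E=np.array(c['extrinsics']);q=E[:3,:3].T@(np.array(p)-E[:3,3]);return cx+f*q[0]/q[2],cy+f*q[1]/q[2]
E
python3 - <<'E'
from h import *
c=np.load('top.npy',allow_pickle=True).item();im=c['image'];hsv=cv2.cvtColor(im,cv2.COLOR_RGB2HSV)
s=np.load('side.npy',allow_pickle=True).item()
big=cv2.resize(im[215:375,240:520],None,fx=2.8,fy=2.8,interpolation=cv2.INTER_CUBIC)[:,:,::-1]
cv2.imwrite('pics/crop.png',big)
m=((hsv[:,:,1]<70)&(hsv[:,:,2]>105)).astype(np.uint8)
for u,v in[(279,298),(352,270),(413,300),(480,271)]:
    r=np.zeros_like(m);r[v-24:v+25,u-24:u+25]=m[v-24:v+25,u-24:u+25]
    k=max(cv2.findContours(r,0,2)[0],key=cv2.contourArea)
    (a,b),R=cv2.minEnclosingCircle(k);p=ray(c,a,b,.014)
    q=ray(c,a+R,b,.014);print('die',a,b,p.round(4),'diam',2*np.linalg.norm(q-p),'area-d',2*np.sqrt(cv2.contourArea(cv2.convexHull(k))/np.pi)/R*np.linalg.norm(q-p),'side px',np.round(proj(s,p)))
g=im[140:210,195:445].astype(int)
P=[]
mm=np.zeros_like(m);mm[140:212,195:417]=((im[140:212,195:417,1]>72)&(hsv[140:212,195:417,1]>60))
for u,v in[(254,180),(297,176),(341,173),(384,169)]:
    r=np.zeros_like(m);r[v-21:v+22,u-21:u+22]=mm[v-21:v+22,u-21:u+22]
    r=cv2.morphologyEx(r,cv2.MORPH_OPEN,np.ones((3,3)))
    k=max(cv2.findContours(r,0,2)[0],key=cv2.contourArea);(a,b),ax,_=cv2.fitEllipse(cv2.convexHull(k))
    p=ray(c,a,b,.018);q=ray(c,a+ax[0]/2,b,.018);P.append(p);print('pad',a,b,p.round(4),2*np.linalg.norm(q-p),np.round(proj(s,p)))
P=np.array(P);print(np.linalg.norm(np.diff(P,axis=0),axis=1))
print('post',ray(c,428,162,.047))
E
```

```text
die 278.5 297.5 [0.4449 0.0596 0.014 ] diam 0.02479940471952262 area-d 0.02221064124284766 side px [246. 243.]
die 350.5227355957031 269.0454406738281 [ 0.4903 -0.0535  0.014 ] diam 0.035579589608863905 area-d 0.03364506459872486 side px [274. 291.]
die 412.53973388671875 300.29498291015625 [ 0.4416 -0.1511  0.014 ] diam 0.046474809540396185 area-d 0.04500459090984384 side px [237. 349.]
die 478.380126953125 270.9254455566406 [ 0.4885 -0.2563  0.014 ] diam 0.05749157778221088 area-d 0.055531832813143056 side px [274. 424.]
pad 253.57693481445312 179.1131591796875 [0.6332 0.102  0.018 ] 0.05302894827041937 [355. 219.]
pad 297.172119140625 175.78648376464844 [0.6392 0.0323 0.018 ] 0.05306625898101743 [366. 245.]
pad 340.45172119140625 172.26817321777344 [ 0.6455 -0.0371  0.018 ] 0.053087744461210416 [378. 274.]
pad 383.8282775878906 168.80357360839844 [ 0.6518 -0.1068  0.018 ] 0.05319619160093851 [392. 309.]
[0.06990708 0.06966269 0.07004758]
post [ 0.65623935 -0.17302849  0.047     ]
```

View pics/crop.png

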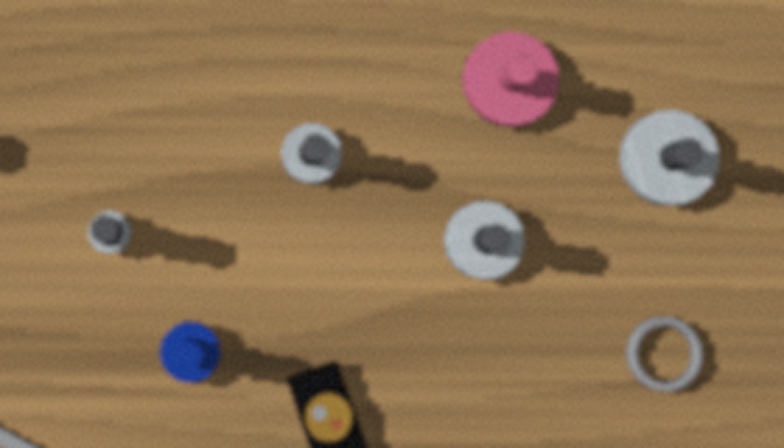

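The crop confirms all four: bare aluminium discs with grey stems, measuring about 25, 36, 46 and 57 mm, and the pads are 70 mm apart as specified. The reprojections match the side view too. I'll start with die_54.

```bash
cat > d.py <<'E'
import sys,numpy as np
from rig import read_state
from scipy.spatial.transform import Rotation as R
s=read_state();p=np.array(s['tcp_pos']);r=R.from_rotvec(s['ee_rot'])
T=dict(d24=(.4449,.0596),d34=(.4903,-.0535),d44=(.4416,-.1511),d54=(.4885,-.2563),a=(.6332,.102),b=(.6392,.0323),c=(.6455,-.0371),d=(.6518,-.1068))
print(round(s['t'],2),p.round(4),'gap',round(s['finger_gap'],3))
for k in sys.argv[1:]: print(k,(r.inv().apply(np.r_[T[k],p[2]]-p)).round(4))
E
echo '[{"tx": 0.034,"ty": -0.017,"tz": 0.01},{"tx": 0.068,"ty": -0.034,"tz": 0.02},{"tx": 0.102,"ty": -0.051,"tz": 0.03},{"tx": 0.136,"ty": -0.068,"tz": 0.04}]' > rows.txt && python3 -m crank rows.txt 0.6 40
echo '[{"tx": 0.034,"ty": -0.017,"tz": 0.01},{"tx": 0.068,"ty": -0.034,"tz": 0.02},{"tx": 0.102,"ty": -0.051,"tz": 0.03},{"tx": 0.136,"ty": -0.068,"tz": 0.04}]' > rows.txt && python3 -m crank rows.txt
echo '[{"tx": 0.034,"ty": -0.017,"tz": 0.01},{"tx": 0.068,"ty": -0.034,"tz": 0.02},{"tx": 0.102,"ty": -0.051,"tz": 0.03},{"tx": 0.136,"ty": -0.068,"tz": 0.04},{"tx": 0.136,"ty": -0.068,"tz": 0.04}]' > rows.txt && python3 -m crank rows.txt
python3 d.py d54
python3 - <<'E'
from rig import *
import cv2
cv2.imwrite('pics/w1.png',camera('wrist')['image'][:,:,::-1])
E
```

```text
t: 0.43
tcp_pos: [0.2592, -0.4555, 0.1905]
ee_rot: [-3.116, -0.395, 0.0]
ft_force: [0.1, -0.4, -0.0]
finger_gap: 0.601
gripper_force: 0.0
t: 0.77
tcp_pos: [0.3741, -0.3554, 0.1507]
ee_rot: [-3.116, -0.396, 0.0]
ft_force: [0.1, -0.1, -0.4]
finger_gap: 0.603
gripper_force: 0.0
t: 1.18
tcp_pos: [0.4907, -0.2525, 0.1091]
ee_rot: [-3.113, -0.402, 0.001]
ft_force: [0.2, 0.5, 0.2]
finger_gap: 0.604
gripper_force: 0.0
1.18 [ 0.4907 -0.2525  0.1091] gap 0.604
d54 [-0.0031  0.0031 -0.    ]
```

View pics/w1.png

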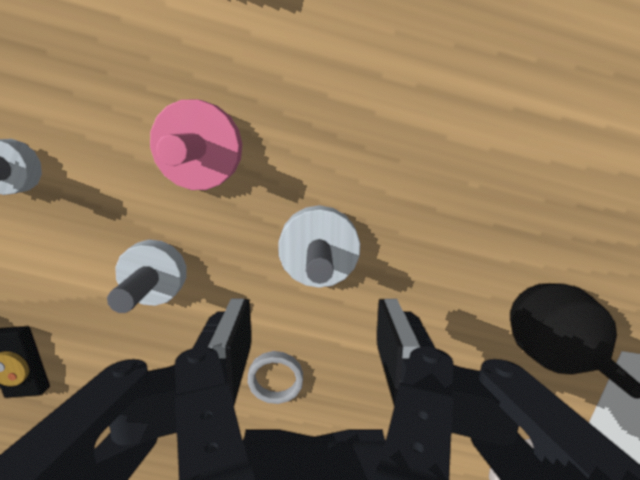

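The wrist view shows die_54 at (319,247), centred between the fingers, with pink at (195,145). I'll descend, grip and lift.

```bash
echo '[{"tx": -0.003,"ty": 0.003,"tz": 0.03},{"tx": -0.003,"ty": 0.003,"tz": 0.06},{"tx": -0.003,"ty": 0.003,"tz": 0.078},{"tx": -0.003,"ty": 0.003,"tz": 0.087},{"tx": -0.003,"ty": 0.003,"tz": 0.087}]' > rows.txt && python3 -m crank rows.txt >/dev/null
python3 d.py d54
echo '[{},{},{},{},{}]' > rows.txt && python3 -m crank rows.txt 0 40
echo '[{"tz": -0.01},{"tz": -0.04},{"tz": -0.07},{"tz": -0.09},{"tz": -0.09}]' > rows.txt && python3 -m crank rows.txt
python3 d.py d54 a
python3 - <<'E'
from rig import *
import cv2
cv2.imwrite('pics/s1.png',camera('side')['image'][:,:,::-1])
E
```

```text
1.65 [ 0.4845 -0.2607  0.0227] gap 0.598
d54 [ 0.005  -0.0033 -0.    ]
t: 2.07
tcp_pos: [0.4862, -0.2613, 0.0258]
ee_rot: [3.115, 0.396, 0.002]
ft_force: [-2.0, -1.3, 6.0]
finger_gap: 0.17
gripper_force: 38.9
t: 2.48
tcp_pos: [0.4873, -0.2619, 0.1202]
ee_rot: [3.111, 0.396, 0.009]
ft_force: [-0.2, -0.1, -0.4]
finger_gap: 0.171
gripper_force: 39.1
2.48 [ 0.4873 -0.2619  0.1202] gap 0.171
d54 [ 0.0026 -0.0051 -0.    ]
a [ 0.2323 -0.3158 -0.0007]
```

View pics/s1.png

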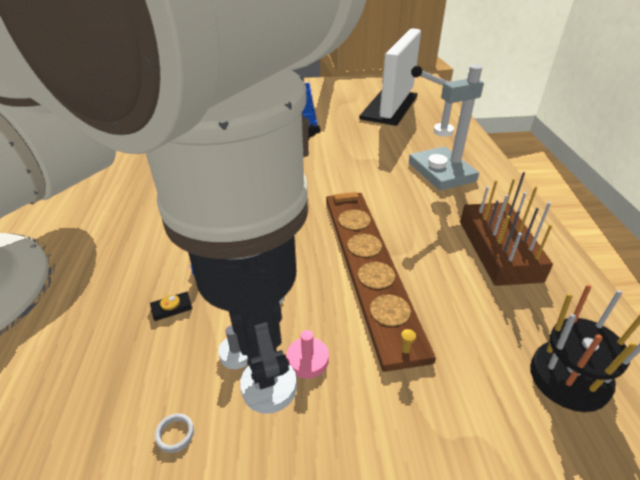

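die_54 is held upright. Next I carry it over pad_a.

```bash
echo '[{"tx": 0.0225,"ty": -0.031},{"tx": 0.045,"ty": -0.062},{"tx": 0.0675,"ty": -0.093},{"tx": 0.09,"ty": -0.124},{"tx": 0.1125,"ty": -0.155}]' > rows.txt && python3 -m crank rows.txt >/dev/null
echo '[{"tx": 0.0225,"ty": -0.031},{"tx": 0.045,"ty": -0.062},{"tx": 0.0675,"ty": -0.093},{"tx": 0.09,"ty": -0.124},{"tx": 0.1125,"ty": -0.155}]' > rows.txt && python3 -m crank rows.txt >/dev/null
echo '[{"tx": 0.004,"ty": -0.005},{"tx": 0.004,"ty": -0.005},{"tx": 0.004,"ty": -0.005},{"tx": 0.004,"ty": -0.005}]' > rows.txt && python3 -m crank rows.txt
python3 d.py a
echo '[{},{}]' > rows.txt && python3 -m crank rows.txt
python3 d.py a
```

```text
t: 3.7
tcp_pos: [0.6281, 0.1005, 0.1141]
ee_rot: [3.117, 0.395, -0.001]
ft_force: [-0.7, -0.7, -0.3]
finger_gap: 0.171
gripper_force: 39.2
3.7 [0.6281 0.1005 0.1141] gap 0.171
a [ 0.0053 -0.0002 -0.    ]
t: 3.87
tcp_pos: [0.6284, 0.1003, 0.1145]
ee_rot: [3.117, 0.394, 0.0]
ft_force: [-0.2, -0.5, -0.8]
finger_gap: 0.172
gripper_force: 39.2
3.87 [0.6284 0.1003 0.1145] gap 0.172
a [ 0.0051 -0.0004  0.    ]
```

```bash
echo '[{"tx": 0.002,"tz": 0.02},{"tx": 0.002,"tz": 0.045},{"tx": 0.002,"tz": 0.06},{"tx": 0.002,"tz": 0.066},{"tx": 0.002,"tz": 0.066}]' > rows.txt && python3 -m crank rows.txt
echo '[{},{},{}]' > rows.txt && python3 -m crank rows.txt
python3 - <<'E'
from rig import *
from h import *
c=camera('side');s=cv2.cvtColor(c['image'],cv2.COLOR_RGB2BGR)
cv2.imwrite('pics/s2.png',cv2.resize(s[130:380,220:480],None,fx=2.3,fy=2.3))
cv2.imwrite('pics/w2.png',camera('wrist')['image'][:,:,::-1])
E
python3 d.py a
```

```text
t: 4.28
tcp_pos: [0.6298, 0.1014, 0.0471]
ee_rot: [-3.116, -0.395, 0.003]
ft_force: [-0.8, -0.4, -0.2]
finger_gap: 0.17
gripper_force: 39.2
t: 4.53
tcp_pos: [0.6311, 0.1019, 0.0497]
ee_rot: [3.116, 0.396, 0.003]
ft_force: [-0.5, -0.8, -1.2]
finger_gap: 0.171
gripper_force: 39.2
4.63 [0.6309 0.102  0.0492] gap 0.173
a [0.0022 0.0005 0.    ]
```

View pics/s2.png

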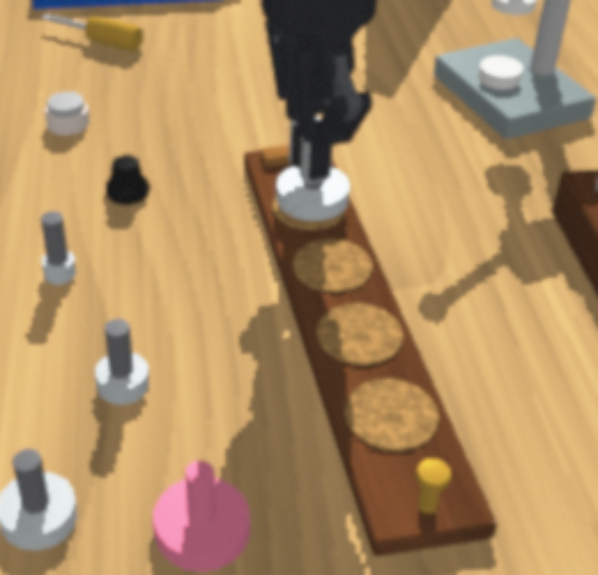

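View pics/w2.png

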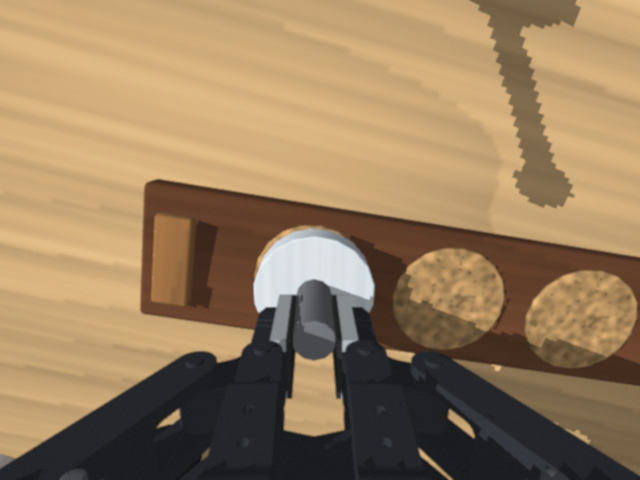

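Both views show die_54 hovering over pad_a; the side crop has the disc at (313,193) on the pad. I'll lower it and watch the force.

```bash
python3 - <<'E'
from h import *
s=np.load('side.npy',allow_pickle=True).item()
print(ray(s,356.1,211.7,.039))
E
echo '[{"tx": 0.001,"tz": 0.003},{"tx": 0.001,"tz": 0.005},{"tx": 0.001,"tz": 0.005},{"tx": 0.001,"tz": 0.005}]' > rows.txt && python3 -m crank rows.txt
echo '[{"tz": 0.001},{"tz": 0.002},{"tz": 0.002},{"tz": 0.002}]' > rows.txt && python3 -m crank rows.txt
python3 d.py a
```

```text
[0.63224795 0.09502509 0.039     ]
t: 4.97
tcp_pos: [0.6319, 0.1023, 0.0439]
ee_rot: [-3.116, -0.396, -0.002]
ft_force: [-1.8, 0.7, 6.7]
finger_gap: 0.172
gripper_force: 39.9
t: 5.3
tcp_pos: [0.6321, 0.1023, 0.0438]
ee_rot: [3.116, 0.396, 0.003]
ft_force: [-11.8, -1.3, 29.6]
finger_gap: 0.172
gripper_force: 42.5
5.3 [0.6321 0.1023 0.0438] gap 0.172
a [0.001  0.0006 0.    ]
```

```bash
echo '[{"tz": -0.002},{"tz": -0.002},{"tz": -0.002}]' > rows.txt && python3 -m crank rows.txt >/dev/null
echo '[{},{},{}]' > rows.txt && python3 -m crank rows.txt 0.5
echo '[{"tz": -0.02},{"tz": -0.05},{"tz": -0.08},{"tz": -0.08},{"tz": -0.08}]' > rows.txt && python3 -m crank rows.txt
python3 d.py a d44
python3 - <<'E'
from rig import *
import cv2
cv2.imwrite('pics/w3.png',camera('wrist')['image'][:,:,::-1])
E
```

```text
t: 5.8
tcp_pos: [0.6314, 0.1022, 0.0429]
ee_rot: [-3.116, -0.396, 0.001]
ft_force: [0.0, 0.7, 0.6]
finger_gap: 0.495
gripper_force: 0.0
t: 6.22
tcp_pos: [0.6322, 0.1023, 0.1249]
ee_rot: [3.116, 0.396, 0.005]
ft_force: [-0.2, -0.1, -0.6]
finger_gap: 0.501
gripper_force: 0.0
6.22 [0.6322 0.1023 0.1249] gap 0.501
a [0.0009 0.0005 0.    ]
d44 [-0.248   0.1976 -0.0006]
```

View pics/w3.png

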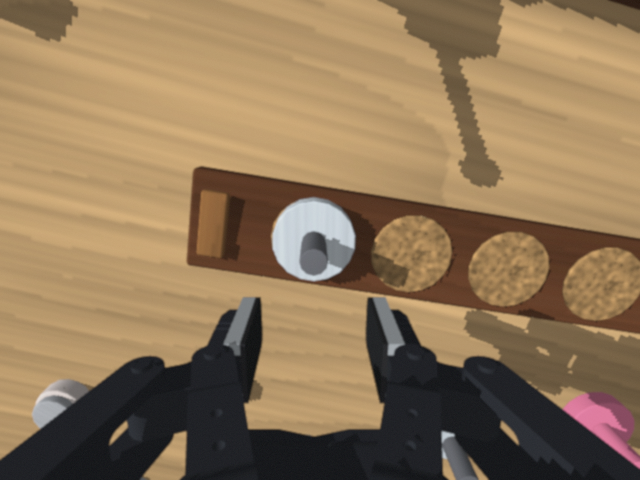

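die_54 stands at (313,239). Extending the pad row predicts pad_a at (316,239), so it is within about 2 mm. Next is die_44.

```bash
echo '[{"tx": -0.031,"ty": 0.0247},{"tx": -0.062,"ty": 0.0494},{"tx": -0.093,"ty": 0.0741},{"tx": -0.124,"ty": 0.0988}]' > rows.txt && python3 -m crank rows.txt >/dev/null
echo '[{"tx": -0.031,"ty": 0.0247},{"tx": -0.062,"ty": 0.0494},{"tx": -0.093,"ty": 0.0741},{"tx": -0.124,"ty": 0.0988},{"tx": -0.124,"ty": 0.0988}]' > rows.txt && python3 -m crank rows.txt >/dev/null
echo '[{"tz": 0.02},{"tz": 0.02},{"tz": 0.02},{"tz": 0.02},{"tz": 0.02}]' > rows.txt && python3 -m crank rows.txt
python3 d.py d44
```

```text
t: 7.43
tcp_pos: [0.4411, -0.1508, 0.1037]
ee_rot: [-3.116, -0.397, -0.0]
ft_force: [-0.8, 0.8, 0.6]
finger_gap: 0.5
gripper_force: 0.0
7.43 [ 0.4411 -0.1508  0.1037] gap 0.5
d44 [0.0004 0.0004 0.    ]
```

```bash
echo '[{"tz": 0.03},{"tz": 0.055},{"tz": 0.07},{"tz": 0.076},{"tz": 0.076}]' > rows.txt && python3 -m crank rows.txt >/dev/null
echo '[{},{},{},{}]' > rows.txt && python3 -m crank rows.txt 
echo '[{},{},{},{},{}]' > rows.txt && python3 -m crank rows.txt 0 40
python3 d.py d44
echo '[{"tz": -0.01},{"tz": -0.04},{"tz": -0.07},{"tz": -0.09},{"tz": -0.09}]' > rows.txt && python3 -m crank rows.txt >/dev/null
echo '[{},{},{},{}]' > rows.txt && python3 -m crank rows.txt >/dev/null
python3 d.py b
```

```text
t: 8.18
tcp_pos: [0.4412, -0.1513, 0.0281]
ee_rot: [3.116, 0.396, 0.002]
ft_force: [0.1, 0.6, 0.6]
finger_gap: 0.502
gripper_force: 0.0
t: 8.6
tcp_pos: [0.4409, -0.1512, 0.0275]
ee_rot: [3.116, 0.396, 0.0]
ft_force: [-0.5, 0.1, 5.6]
finger_gap: 0.167
gripper_force: 39.1
8.6 [ 0.4409 -0.1512  0.0275] gap 0.167
d44 [0.0007 0.0001 0.    ]
9.35 [ 0.4404 -0.1509  0.1164] gap 0.168
b [ 2.383e-01 -1.276e-01 -1.000e-04]
```

```bash
echo '[{"tx": 0.03,"ty": -0.016},{"tx": 0.06,"ty": -0.032},{"tx": 0.09,"ty": -0.048},{"tx": 0.119,"ty": -0.0638}]' > rows.txt && python3 -m crank rows.txt >/dev/null
echo '[{"tx": 0.03,"ty": -0.016},{"tx": 0.06,"ty": -0.032},{"tx": 0.09,"ty": -0.048},{"tx": 0.119,"ty": -0.0638},{"tx": 0.119,"ty": -0.0638}]' > rows.txt && python3 -m crank rows.txt >/dev/null
echo '[{},{"tz": 0.02},{"tz": 0.04},{"tz": 0.04},{"tz": 0.04}]' > rows.txt && python3 -m crank rows.txt
python3 d.py b
```

```text
t: 10.52
tcp_pos: [0.6383, 0.0313, 0.0767]
ee_rot: [-3.116, -0.395, 0.004]
ft_force: [-0.4, 0.3, 0.5]
finger_gap: 0.17
gripper_force: 39.2
10.52 [0.6383 0.0313 0.0767] gap 0.17
b [ 0.0012 -0.0008 -0.    ]
```

```bash
echo '[{"tx": 0.001,"tz": 0.015},{"tx": 0.001,"ty": -0.001,"tz": 0.024},{"tx": 0.001,"ty": -0.001,"tz": 0.027},{"tx": 0.001,"ty": -0.001,"tz": 0.027},{"tx": 0.001,"ty": -0.001,"tz": 0.027}]' > rows.txt && python3 -m crank rows.txt
echo '[{"tz": 0.001},{"tz": 0.002},{"tz": 0.003},{"tz": 0.003},{"tz": 0.003}]' > rows.txt && python3 -m crank rows.txt
python3 d.py b
```

```text
t: 10.93
tcp_pos: [0.6402, 0.0331, 0.051]
ee_rot: [-3.117, -0.396, -0.001]
ft_force: [0.1, -0.1, -0.7]
finger_gap: 0.169
gripper_force: 39.2
t: 11.35
tcp_pos: [0.64, 0.0332, 0.0474]
ee_rot: [-3.116, -0.396, 0.0]
ft_force: [-0.3, -0.5, -1.1]
finger_gap: 0.169
gripper_force: 39.2
11.35 [0.64   0.0332 0.0474] gap 0.169
b [-0.001   0.0007 -0.    ]
```

```bash
echo '[{"tz": 0.001},{"tz": 0.0015},{"tz": 0.0015},{"tz": 0.0015}]' > rows.txt && python3 -m crank rows.txt | grep -E 'tcp|ft'
echo '[{},{},{}]' > rows.txt && python3 -m crank rows.txt 0.5 | grep -E 'tcp|ft'
echo '[{"tz": -0.02},{"tz": -0.05},{"tz": -0.08},{"tz": -0.08},{"tz": -0.08}]' > rows.txt && python3 -m crank rows.txt >/dev/null
python3 d.py b d34
```

```text
tcp_pos: [0.64, 0.0332, 0.0457]
ft_force: [-0.0, 0.6, 0.2]
tcp_pos: [0.6401, 0.0332, 0.0459]
ft_force: [-0.4, -0.1, -0.3]
12.35 [0.6409 0.0331 0.1278] gap 0.499
b [-0.0018  0.0004 -0.    ]
d34 [-0.1675  0.0462 -0.0005]
```

```bash
echo '[{"tx": -0.0335,"ty": 0.0092},{"tx": -0.067,"ty": 0.0185},{"tx": -0.1,"ty": 0.0277},{"tx": -0.134,"ty": 0.037},{"tx": -0.167,"ty": 0.046}]' > rows.txt && python3 -m crank rows.txt >/dev/null
echo '[{},{"tz": 0.02},{"tz": 0.04},{"tz": 0.04},{"tz": 0.04}]' > rows.txt && python3 -m crank rows.txt >/dev/null
python3 d.py b d34
python3 - <<'E'
from rig import *
import cv2
cv2.imwrite('pics/t3.png',camera('top')['image'][:,:,::-1])
E
```

```text
13.18 [ 0.4892 -0.0529  0.085 ] gap 0.502
b [ 0.1665 -0.045  -0.0003]
d34 [ 0.0009  0.0009 -0.    ]
```

View pics/t3.png

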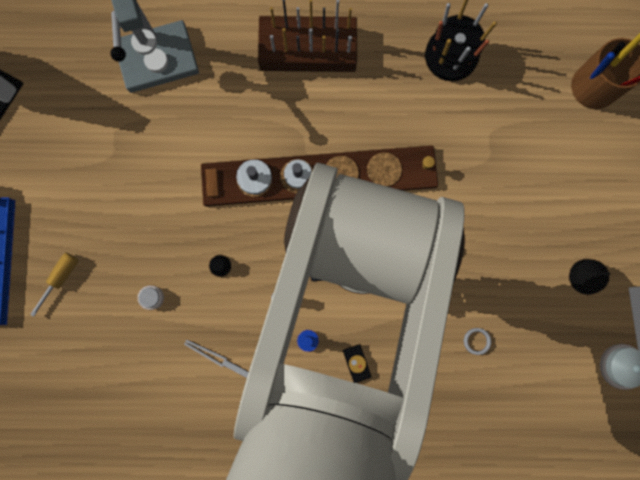

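The top view shows die_54 at (254,177) and die_44 at (297,174), both centred on their pads. The small upward shift is just disc height. Next is die_34.

```bash
echo '[{"tx": 0.001,"ty": 0.001,"tz": 0.025},{"tx": 0.001,"ty": 0.001,"tz": 0.045},{"tx": 0.001,"ty": 0.001,"tz": 0.057},{"tx": 0.001,"ty": 0.001,"tz": 0.057},{"tx": 0.001,"ty": 0.001,"tz": 0.057}]' > rows.txt && python3 -m crank rows.txt >/dev/null
echo '[{},{}]' > rows.txt && python3 -m crank rows.txt | grep -E 'tcp|ft'
echo '[{},{},{},{},{}]' > rows.txt && python3 -m crank rows.txt 0 40
python3 d.py d34
echo '[{"tz": -0.01},{"tz": -0.04},{"tz": -0.07},{"tz": -0.09},{"tz": -0.09}]' > rows.txt && python3 -m crank rows.txt >/dev/null
echo '[{},{},{},{}]' > rows.txt && python3 -m crank rows.txt >/dev/null
python3 d.py c
```

```text
tcp_pos: [0.4919, -0.054, 0.0302]
ft_force: [0.6, -0.9, -0.4]
t: 14.23
tcp_pos: [0.4914, -0.0539, 0.0293]
ee_rot: [3.116, 0.396, 0.001]
ft_force: [0.4, 0.3, 5.9]
finger_gap: 0.171
gripper_force: 39.0
14.23 [ 0.4914 -0.0539  0.0293] gap 0.171
d34 [-0.0009 -0.0006 -0.    ]
14.98 [ 0.4906 -0.0537  0.1179] gap 0.171
c [ 0.1541  0.0226 -0.0002]
```

```bash
echo '[{"tx": 0.031,"ty": 0.0045},{"tx": 0.062,"ty": 0.009},{"tx": 0.093,"ty": 0.0135},{"tx": 0.124,"ty": 0.018},{"tx": 0.154,"ty": 0.0226}]' > rows.txt && python3 -m crank rows.txt >/dev/null
echo '[{},{},{"tz": 0.02},{"tz": 0.04},{"tz": 0.04}]' > rows.txt && python3 -m crank rows.txt >/dev/null
echo '[{"tz": 0.01},{"tz": 0.02},{"tz": 0.026},{"tz": 0.026},{"tz": 0.026}]' > rows.txt && python3 -m crank rows.txt | grep -E 'tcp|ft'
python3 d.py c
```

```text
tcp_pos: [0.6458, -0.0372, 0.0529]
ft_force: [-0.5, -0.5, -0.6]
16.23 [ 0.6458 -0.0372  0.0529] gap 0.169
c [-0.0002 -0.0002  0.    ]
```

```bash
echo '[{"tz": 0.002},{"tz": 0.004},{"tz": 0.005},{"tz": 0.005},{"tz": 0.005}]' > rows.txt && python3 -m crank rows.txt | grep -E 'tcp|ft'
echo '[{"tz": 0.001},{"tz": 0.001},{"tz": 0.001}]' > rows.txt && python3 -m crank rows.txt | grep -E 'tcp|ft'
echo '[{},{},{}]' > rows.txt && python3 -m crank rows.txt 0.5 | grep -E 'tcp|ft'
echo '[{"tz": -0.02},{"tz": -0.05},{"tz": -0.08},{"tz": -0.08},{"tz": -0.08}]' > rows.txt && python3 -m crank rows.txt >/dev/null
python3 d.py c d24
```

```text
tcp_pos: [0.6458, -0.0372, 0.0479]
ft_force: [-0.4, -0.2, -0.4]
tcp_pos: [0.6461, -0.0372, 0.0473]
ft_force: [-1.2, 1.3, 5.4]
tcp_pos: [0.6458, -0.0372, 0.0467]
ft_force: [-0.0, -0.0, -0.4]
17.57 [ 0.6466 -0.0373  0.1286] gap 0.501
c [-0.001  -0.0005 -0.    ]
d24 [-0.171  -0.1443 -0.0007]
```

```bash
echo '[{"tx": -0.0285,"ty": -0.024},{"tx": -0.057,"ty": -0.048},{"tx": -0.0855,"ty": -0.072}]' > rows.txt && python3 -m crank rows.txt >/dev/null
echo '[{"tx": -0.0285,"ty": -0.024},{"tx": -0.057,"ty": -0.048},{"tx": -0.0855,"ty": -0.072},{"tx": -0.0855,"ty": -0.072},{"tx": -0.0855,"ty": -0.072}]' > rows.txt && python3 -m crank rows.txt >/dev/null
echo '[{"tz": 0.02},{"tz": 0.04},{"tz": 0.04},{"tz": 0.04},{"tz": 0.04}]' > rows.txt && python3 -m crank rows.txt >/dev/null
python3 d.py d24
python3 - <<'E'
from rig import *
import cv2
cv2.imwrite('pics/w4.png',camera('wrist')['image'][:,:,::-1])
E
```

```text
18.65 [0.4449 0.0592 0.0873] gap 0.496
d24 [ 0.0001 -0.0004  0.    ]
```

View pics/w4.png

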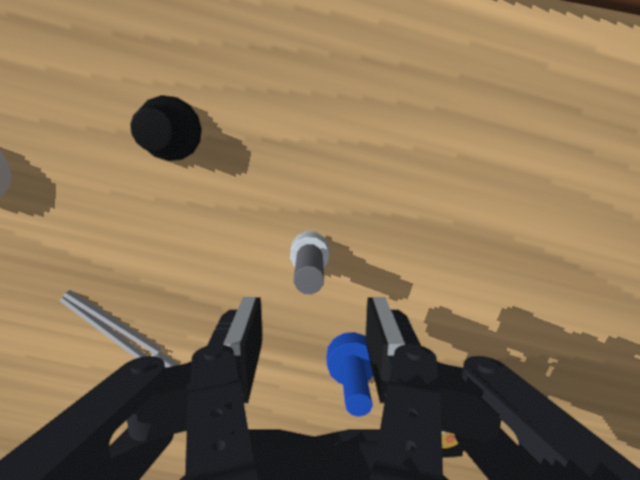

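die_24 is at (308,252), about 3 mm to the left of the finger centre at 314. Blue at (350,365) is clear of the fingers. I'll correct sideways and grip.

```bash
echo '[{"ty": -0.003,"tz": 0.025},{"ty": -0.003,"tz": 0.045},{"ty": -0.003,"tz": 0.059},{"ty": -0.003,"tz": 0.059},{"ty": -0.003,"tz": 0.059}]' > rows.txt && python3 -m crank rows.txt >/dev/null
echo '[{},{},{}]' > rows.txt && python3 -m crank rows.txt | grep -E 'tcp|ft'
echo '[{},{},{},{},{}]' > rows.txt && python3 -m crank rows.txt 0 40
python3 d.py d24
echo '[{"tz": -0.01},{"tz": -0.04},{"tz": -0.07},{"tz": -0.09},{"tz": -0.09}]' > rows.txt && python3 -m crank rows.txt >/dev/null
echo '[{},{},{},{}]' > rows.txt && python3 -m crank rows.txt >/dev/null
python3 d.py d
```

```text
tcp_pos: [0.4441, 0.0623, 0.0289]
ft_force: [-0.0, 0.3, 0.6]
t: 19.78
tcp_pos: [0.4437, 0.0624, 0.0282]
ee_rot: [-3.117, -0.396, -0.001]
ft_force: [-1.7, -0.6, 5.8]
finger_gap: 0.171
gripper_force: 38.9
19.78 [0.4437 0.0624 0.0282] gap 0.171
d24 [0.0004 0.003  0.    ]
20.53 [0.443  0.0624 0.117 ] gap 0.17
d [ 0.1598  0.216  -0.0004]
```

```bash
echo '[{"tx": 0.02,"ty": 0.027},{"tx": 0.04,"ty": 0.054},{"tx": 0.06,"ty": 0.081},{"tx": 0.08,"ty": 0.108}]' > rows.txt && python3 -m crank rows.txt >/dev/null
echo '[{"tx": 0.02,"ty": 0.027},{"tx": 0.04,"ty": 0.054},{"tx": 0.06,"ty": 0.081},{"tx": 0.08,"ty": 0.108},{"tx": 0.08,"ty": 0.108}]' > rows.txt && python3 -m crank rows.txt >/dev/null
echo '[{},{},{"tz": 0.02},{"tz": 0.04},{"tz": 0.04}]' > rows.txt && python3 -m crank rows.txt >/dev/null
echo '[{"tz": 0.01},{"tz": 0.02},{"tz": 0.026},{"tz": 0.026},{"tz": 0.026}]' > rows.txt && python3 -m crank rows.txt | grep -E 'tcp|ft'
python3 d.py d
python3 - <<'E'
from rig import *
import cv2
s=camera('side')['image'][:,:,::-1]
cv2.imwrite('pics/s4.png',cv2.resize(s[180:380,280:480],None,fx=2.8,fy=2.8))
E
```

```text
tcp_pos: [0.6524, -0.1067, 0.0519]
ft_force: [-0.9, -0.2, 0.1]
22.12 [ 0.6524 -0.1067  0.0519] gap 0.173
d [-0.0006 -0.0001  0.    ]
```

View pics/s4.png

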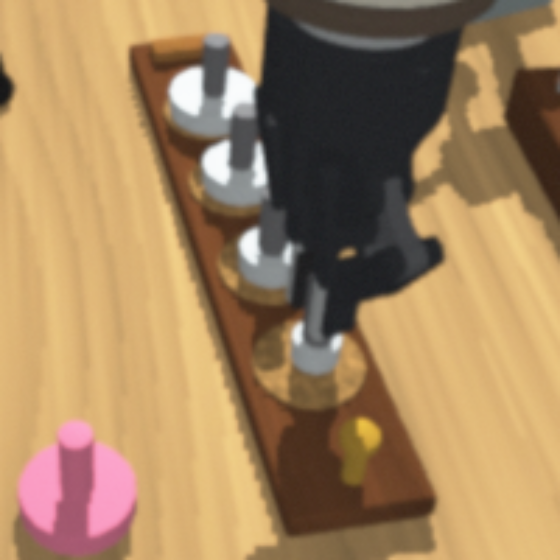

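The side view shows die_24 upright at (317,348), just above the centre of pad_d at (310,363). I'll lower and release it.

```bash
echo '[{"tz": 0.002},{"tz": 0.004},{"tz": 0.005},{"tz": 0.005},{"tz": 0.005}]' > rows.txt && python3 -m crank rows.txt | grep -E 'tcp|ft'
echo '[{"tz": 0.001},{"tz": 0.001},{"tz": 0.001}]' > rows.txt && python3 -m crank rows.txt | grep -E 'tcp|ft'
echo '[{},{},{}]' > rows.txt && python3 -m crank rows.txt 0.5 | grep -E 'tcp|ft'
echo '[{"tz": -0.02},{"tz": -0.05},{"tz": -0.08},{"tz": -0.11},{"tz": -0.11}]' > rows.txt && python3 -m crank rows.txt >/dev/null
echo '[{"tx": -0.04},{"tx": -0.08},{"tx": -0.12},{"tx": -0.16},{"tx": -0.16}]' > rows.txt && python3 -m crank rows.txt >/dev/null
echo '[{"tx": -0.04},{"tx": -0.08},{"tx": -0.08},{"tx": -0.08},{"tx": -0.08}]' > rows.txt && python3 -m crank rows.txt >/dev/null
python3 d.py
python3 - <<'E'
from rig import *
from h import *
np.save('topf.npy',camera('top'),allow_pickle=True)
c=np.load('topf.npy',allow_pickle=True).item();im=c['image']
cv2.imwrite('pics/tf.png',cv2.resize(im[120:270,190:450,::-1],None,fx=3,fy=3,interpolation=cv2.INTER_CUBIC))
hsv=cv2.cvtColor(im,cv2.COLOR_RGB2HSV);m=((hsv[:,:,1]<70)&(hsv[:,:,2]>105)).astype(np.uint8)
for n,P in dict(a=(.6332,.102),b=(.6392,.0323),c=(.6455,-.0371),d=(.6518,-.1068)).items():
    u,v=map(int,proj(c,(*P,.032)));r=np.zeros_like(m);r[v-20:v+21,u-20:u+21]=m[v-20:v+21,u-20:u+21]
    k=max(cv2.findContours(r,0,2)[0],key=cv2.contourArea);(a,b),R=cv2.minEnclosingCircle(k)
    print(n,(ray(c,a,b,.032)[:2]-P).round(4),R)
E
```

```text
tcp_pos: [0.6524, -0.1068, 0.0468]
ft_force: [0.3, 0.5, -0.9]
tcp_pos: [0.6526, -0.1068, 0.0462]
ft_force: [-0.1, 0.2, 4.3]
tcp_pos: [0.6524, -0.1067, 0.0456]
ft_force: [0.2, -0.6, -0.1]
24.33 [ 0.4204 -0.167   0.1561] gap 0.496
a [ 0.0019 -0.0005] 17.477941513061523
b [ 0.0016 -0.0006] 14.015782356262207
c [-0.0009 -0.001 ] 10.758163452148438
d [0.0006 0.0008] 7.423681259155273
```

View pics/tf.png

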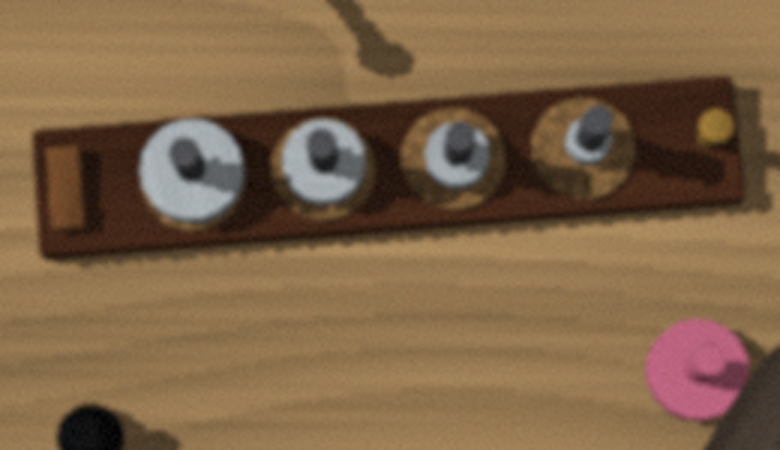

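All four dies stand upright within 2 mm of the pad centres, in crop order 54, 44, 34, 24 from left to right, with the post at (716,126) next to the smallest.

```bash
python3 -c "from rig import job_done;print(job_done())"
```

```text
the job is handed in; nothing more can be done
None
```

All four dies are upright and released on their pads, smallest next to the post and largest at the far end, each about 2 mm or less from its pad centre in the last top view; the job was handed in at about 24 s of the 83 s limit, and the hand-in returned no verdict.

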